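# Dispense one spacer plate from the magazine into the blue measuring cradle

## Robot

A 6-joint arm with a two-finger parallel gripper is mounted at the origin on the work surface. World frame = base frame: x ahead of the robot, y to its left, z up, the work surface at z = 0. Lengths are in m, angles in rad, forces in N, time in s.
With the tool pointing down it reaches from about 0.3 to 0.85 m from the base axis. Payload 5.4 kg.
Tool frame: the origin (TCP) lies on the centre line of the jaws, within the pads' length; the fingertips stand 25 mm ahead of it and the grasp point (between the pads) lies 6 mm ahead of it; z points along the fingers, y is the line along which they close (so a half turn about z gives the same grasp; the last joint's range is limited). The gripper opens to 85 mm and grips with 20 to 120 N. Pads are 22 mm wide; open, the fingers measure 114 mm over their backs; the gripper's body (76 mm by 85 mm) begins 54 mm behind the grasp point. The pads swing forward as they close: fully open they stand 13 mm farther back than shut.
Start: joints at [-1.467, 0.158, 1.597, -0, 1.386, -0.21], TCP at [0.177, -0.547, 0.256] pointing down, gripper open.
Joint ranges: [-2.91, 2.91], [-0.94, 2.29], [0.18, 2.7], [-1.29, 4.43], [0.17, 2.64], [-3, 3]. Speed limits (rad/s): [2.57, 2.57, 3.14, 3.14, 3.14, 3.14].

## Interface

Orientations are given as a unit quaternion [x, y, z, w].
In Python, from bench import move_pose, move_straight, movej, let_go, clamp, dwell, solve_ik, observe, grab_frame, camera_info, Unreachable, hand_in gives the robot as it stands. Calls block until the motion is done:
- move_pose(position, orientation): joint-space move of the TCP to a pose.
- move_straight(position, frame=None, feed=0.15): straight line of the TCP; frame=None keeps the orientation; feed is the mean speed in m/s.
- movej(angles): joint-space move.
- let_go() and clamp(newtons=None): open the fingers fully, or close them until they stop; newtons is the grip in N (None keeps the last).
- dwell(seconds).
- solve_ik(position, orientation): joint angles nearest the present ones, or None.
- observe(): the state.
- grab_frame(name): name is "scene" or "top"; returns (picture, depth): 480x640x3 uint8, red, green, blue; 480x640 float32, m along the optical axis (not along the pixel's ray), 0 where there is no reading.
- camera_info(name): a dict with "camera_matrix" (3x3 intrinsics, pixels), "rvec" (rotation vector, rad) and "tvec" (3), from world to camera coordinates, as OpenCV has them. Camera axes: x right, y down, z forward; pixel columns grow to the right and rows downward; lengths in m; the calibration is good to about 2 mm. A picture is of the moment at which its call begins. camera_info takes no time and is no camera call.
A pose or a line that the arm cannot do raises Unreachable and nothing moves.
- hand_in(): hands the job in; it is judged then, once.
The state is a dict: "clock": time; "qpos": joint angles; "joint_vel": joint speeds; "effort": joint torques, N m; "tcp_pos": TCP position; "ee_rot": TCP orientation; "contact_force": force on the tool from outside, world axes, zero at the start; "moment": the same for the moment, N m; "finger_gap": finger opening in m; "grasp_force": force on a finger pad.
Only numpy, scipy, OpenCV 4.12 (cv2) and the standard library are available. Lean on these libraries where they do the work, as an engineer would, in place of code of your own. Each camera call takes 0.05 s, during which the arm holds its last target. There are 200 camera calls.

## Task

Push the red handle of the magazine's slide all the way in so that the bottom spacer plate comes out onto the ledge, and let the slide spring back so that the stack drops down. Then take the dispensed plate and lay it flat in the blue cradle, between its two end stops; dispense only this one plate.

Things in the scene. Friction and masses are not known exactly. Their poses are not given: they have to be found in the camera images.
- handle (a point): Top centre of the slide's red upright handle: 12 mm thick (x), 40 wide (y), top 62 mm above the table, clear down to 31. x points level in the push direction, to column and ledge. Moves with the slide: 72 mm to a hard stop. A spring brings it back when freed: 3.5 N at rest, 8.5 N fully in, plus 40 N per m/s of damping and 1 to 3 N friction. At the start the column's axis is 143 mm along x.
- plate: Bottom plate of the stack: aluminium, 50 (x) x 40 (y) x 12 mm, 65 g; origin at the centre of its underside, z up, x in the push direction. A full push moves it about 70 mm onto a black ledge 28 mm wide, top 20 mm above the table (a lip 6 mm higher at its far end). There it is 14 mm clear of the column and overhangs the ledge 6 mm at both sides; beside the ledge only a 6 mm high base.
- next_plate: The identical plate above it (four in all), underside 32 mm above the table, origin at its centre. It stays in the column and drops 12 mm to the magazine's floor, 20 mm above the table, once the slide has sprung back. The column's blue posts enclose 61 mm (push direction) x 51 mm and reach 74 mm above the table. The magazine is fixed.
- blue_seat (a point): Centre of the top of the black pad of the fixed blue cradle, 20 mm above the table, z up (the same cradle in orange is not wanted). Pad 28 mm wide (y); blue end stops, 8 mm high, stand 62 mm apart along x. The plate lies with its 50 mm side along this x, either way round, overhanging the pad 6 mm at both sides. Base beside the pad: 92 (x) x 80 mm, 8 mm high.
There are look-alikes about, which are no part of the job. Of the things that look like the part that bears blue_seat, the largest one is meant.

How it is judged:
By the outcome, as a careful person would: the job done as asked, in the order asked, and still so for the second after the job is handed in, with the robot touching nothing.
It also fails if it takes over 51 s, if anything falls off the work surface, if the arm or the gripper's body presses on something with over 40 N, if the wrist force passes 120 N, or if a joint passes its speed limit or range.

## Working session

There is one attempt and no reset: what is moved stays moved. The work goes in short steps, each a Python script; the robot and the scene stay as the last script left them, time stands still between calls to the robot, and variables do not carry over. Pictures are saved under pics/ and viewed, at most 10 in all, crops included, and the job is handed in when it is done.

```bash
mkdir -p pics; cat > h.py <<'E'
import numpy as np, cv2
from bench import *
def cam(n):
    c=camera_info(n); K=np.array(c["camera_matrix"],float); R=cv2.Rodrigues(np.array(c["rvec"],float))[0]; t=np.array(c["tvec"],float).ravel(); return K,R,t
def ray(n,uv,z):
    K,R,t=cam(n); uv=np.atleast_2d(uv).astype(float)
    d=(np.c_[uv,np.ones(len(uv))]@np.linalg.inv(K).T)@R; o=-R.T@t
    return o+d*((z-o[2])/d[:,2])[:,None]
def cloud(n,dep):
    K,R,t=cam(n); v,u=np.mgrid[:480,:640]
    p=np.stack([u,v,np.ones_like(u)],-1)@np.linalg.inv(K).T*dep[...,None]
    return (p-t)@R
E
python3 - <<'E'
from h import *
for n in("top","scene"):
    im,d=grab_frame(n); np.savez(f"{n}.npz",im=im,d=d); cv2.imwrite(f"pics/{n}0.png",im[...,::-1])
    K,R,t=cam(n); print(n,K[0,0],-R.T@t,R[2])
print(observe())
E
```

```text
top 605.060107632631 [ 0.33833461 -0.0620391   1.26881743] [ 0.09375649  0.02863422 -0.9951833 ]
scene 487.52920892699314 [ 1.11199308 -0.0190403   0.57027932] [-0.79020684 -0.03337462 -0.61193078]
{'clock': 0.1, 'qpos': array([-1.46711430e+00,  1.58994453e-01,  1.59813399e+00,  1.23332557e-05,
        1.38617513e+00, -2.10098297e-01]), 'joint_vel': array([ 0.00234657, -0.00289252, -0.00427101,  0.00131393, -0.00060621,
        0.00138715]), 'effort': array([ 1.09587490e-04, -3.96991074e+01, -3.32337499e+01, -2.79514179e-04,
        4.12906389e-03, -2.14954088e-05]), 'tcp_pos': array([ 0.17740849, -0.54641893,  0.25539671]), 'ee_rot': array([ 9.87717779e-01,  1.56246144e-01,  5.15480767e-05, -8.53923938e-04]), 'contact_force': array([-0.38775083,  0.03620396, -0.32071214]), 'moment': array([ 0.00092557,  0.03981221, -0.00954881]), 'grasp_force': 0.0, 'finger_gap': 0.08548147234241167}
```

View pics/top0.png

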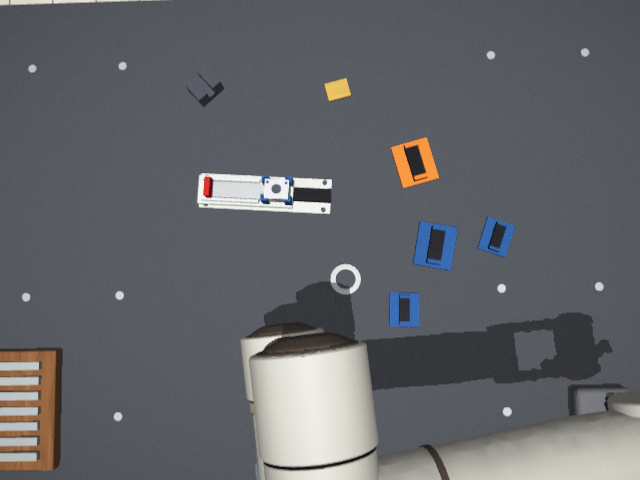

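View pics/scene0.png

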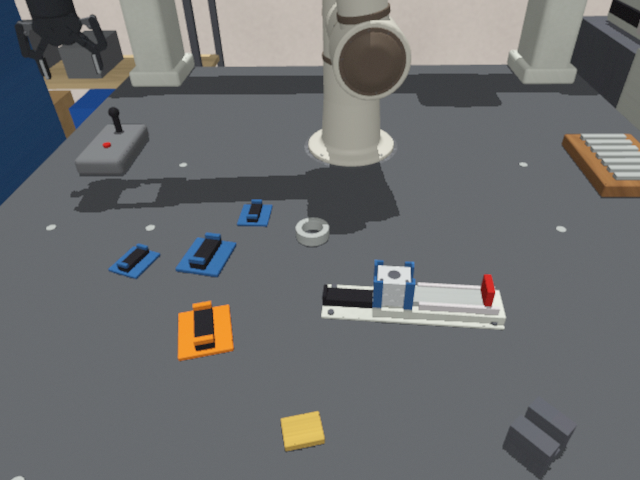

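The top view shows the magazine with its handle at (207,187), column at (277,189) and ledge at (313,195). Blue cradles are at (436,245), (497,237) and (404,310), and there is an orange one at (415,162). The one at (436,245) is the largest blue cradle, so it fits the description. I'll measure it and confirm with a crop.

```bash
python3 - <<'E'
from h import *
z=np.load("top.npz"); im,d=z["im"],z["d"]; hsv=cv2.cvtColor(im,cv2.COLOR_RGB2HSV); P=cloud("top",d)
def comps(m,name,zz):
    n,l,s,c=cv2.connectedComponentsWithStats(m.astype(np.uint8))
    for i in range(1,n):
        if s[i,4]>60:
            cn=cv2.findContours((l==i).astype(np.uint8),0,2)[0][0]
            box=cv2.boxPoints(cv2.minAreaRect(cn)); w=ray("top",box,zz)[:,:2]
            e=np.diff(np.r_[w,w[:1]],axis=0); L=np.linalg.norm(e,axis=1); k=L.argmax()
            print(name,s[i],c[i].round(1),"ctr",w.mean(0).round(4),"size",L[:2].round(4),"angLong",np.degrees(np.arctan2(e[k,1],e[k,0])).round(1),"zmed",np.median(P[l==i][:,2]).round(4),"zp95",np.percentile(P[l==i][:,2],95).round(4))
H,S,V=hsv[...,0],hsv[...,1],hsv[...,2]
comps(((H<8)|(H>172))&(S>150)&(V>90),"red",.062)
comps((H>100)&(H<125)&(S>130)&(V>60),"blue",.008)
dark=(V<35)
m=np.zeros_like(dark); m[140:340,290:520]=1
comps(dark&m,"dark",.020)
comps((P[...,2]>.067)&(P[...,2]<.085)&(np.mgrid[:480,:640][0]<220)&(d>0),"col",.074)
w=(V>170)&(S<40); w[:150]=0;w[230:]=0;w[:,:180]=0;w[:,345:]=0
w=cv2.morphologyEx(w.astype(np.uint8),cv2.MORPH_CLOSE,np.ones((25,25)))
comps(w>0,"base",.006)
a=cv2.resize(im[155:225,185:345],None,fx=4.9,fy=4.9,interpolation=2); b=cv2.resize(im[205:265,400:530],None,fx=4,fy=4,interpolation=2)
c=np.zeros((a.shape[0]+b.shape[0],a.shape[1],3),np.uint8); c[:a.shape[0]]=a; c[a.shape[0]:,:b.shape[1]]=b
cv2.imwrite("pics/crop1.png",c[...,::-1])
E
```

```text
red [204 177   6  20 107] [206.5 186.1] ctr [0.566  0.2022] size [0.0102 0.0391] angLong 0.0 zmed 0.0618 zp95 0.0658
blue [478 217  37  40 737] [495.7 236.9] ctr [ 0.4568 -0.3907] size [0.0705 0.0609] angLong -19.8 zmed 0.0056 zp95 0.0202
blue [ 413  221   45   49 1278] [434.6 245.5] ctr [ 0.4412 -0.2639] size [0.0916 0.0809] angLong -11.5 zmed 0.0073 zp95 0.0274
blue [389 292  30  35 753] [403.7 309.4] ctr [ 0.3106 -0.1948] size [0.0598 0.0697] angLong -1.6 zmed 0.0056 zp95 0.0196
col [261 175  30  27 312] [276.3 187.5] ctr [0.5578 0.0595] size [0.0441 0.0665] angLong -103.4 zmed 0.0693 zp95 0.0744
base [ 197  173  135   41 4586] [264.4 193. ] ctr [0.5599 0.0925] size [0.0748 0.2841] angLong -94.4 zmed 0.0224 zp95 0.0689
```

View pics/crop1.png

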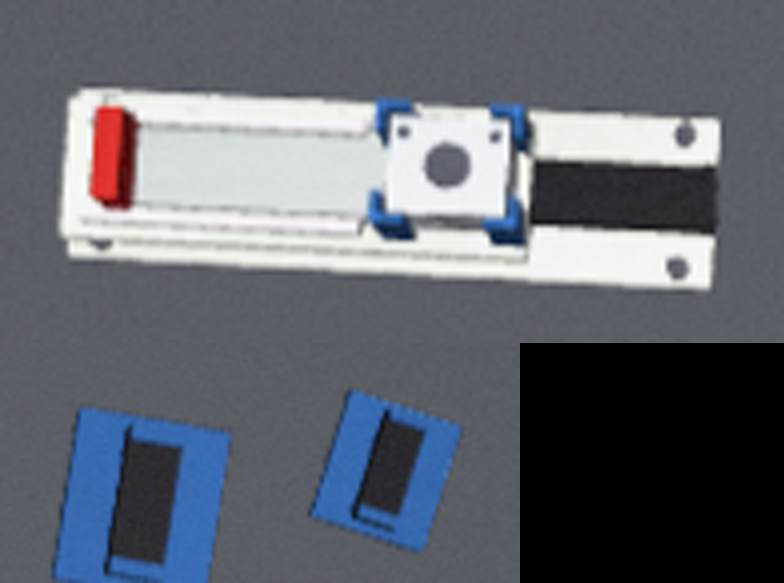

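The crop confirms the target: the cradle at (436,245) has a 92x81 mm base at (0.441,-0.264), and the other two blue ones are 70x60 mm. Next I'll get the magazine axis from the ledge and the stack hole, then approach and push.

```bash
cat >> h.py <<'E'
from scipy.spatial.transform import Rotation as Rn
def q_down(ydir):  # tool z down, y along ydir (either sense), best joint-6
    return [Rn.from_matrix(np.c_[np.cross([s*ydir[0],s*ydir[1],0],[0,0,-1]),[s*ydir[0],s*ydir[1],0],[0,0,-1]]).as_quat() for s in(1,-1)]
def best(p,ydir):
    c=[(abs(j[5]),list(q)) for q in q_down(ydir) for j in [solve_ik(p,q)] if j is not None]
    return min(c)[1]
E
python3 - <<'E'
from h import *
f=lambda *c:np.array(c)/4.9+[185,155]
hole=ray("top",f((447,165)),.068)[0]
hd=np.array([.566,.2022])
le=ray("top",f((532,163),(717,168),(530,223),(715,234)),.020)
ba=ray("top",f((68,257),(710,288),(720,118)),.006)
ang=lambda v:np.degrees(np.arctan2(v[1],v[0]))
print("col",hole,"hd-col",np.linalg.norm(hole[:2]-hd),ang(hole[:2]-hd),"ledge",le.round(4)[:,:2].tolist(),ang(le[1]-le[0]),ang(le[3]-le[2]),"base",ang(ba[1]-ba[0]),"short",ang(ba[2]-ba[1]),ba.round(4))
# cradle pad
im=np.load("top.npz")["im"]; V=im.max(2); m=np.zeros(V.shape,np.uint8); m[224:266,424:450]=(V[224:266,424:450]<60)
n,l,s,c=cv2.connectedComponentsWithStats(m); i=1+s[1:,4].argmax()
r=cv2.boxPoints(cv2.minAreaRect(cv2.findContours((l==i).astype(np.uint8),0,2)[0][0])); w=ray("top",r,.02)
print("pad",s[i],w[:,:2].mean(0),w.round(4)[:,:2].tolist())
E
```

```text
col [0.55704379 0.05958082 0.068     ] hd-col 0.14290012102576866 -93.59334631948217 ledge [[0.5658, 0.028], [0.5618, -0.0509], [0.5399, 0.0292], [0.5334, -0.0495]] -92.90608348508961 -94.73611474777583 base -94.05432299097794 short -4.450173654046831 [[ 0.5319  0.2308  0.006 ]
 [ 0.5122 -0.0468  0.006 ]
 [ 0.5861 -0.0525  0.006 ]]
pad [427 229  17  31 379] [ 0.44279116 -0.26291639] [[0.416, -0.244], [0.4743, -0.2549], [0.4695, -0.2819], [0.4113, -0.2709]]
```

```bash
cat >> h.py <<'E'
a=np.radians(-94.0); D=np.array([np.cos(a),np.sin(a)]); N=np.array([-D[1],D[0]])
COL=np.array([.5563,.0596]); HD=COL-.143*D
E
python3 - <<'E'
from h import *
P=lambda s,z:[*(HD+s*D),z]
q=best(P(-.04,.15),N); print(solve_ik(P(-.04,.15),q))
clamp(40); move_pose(P(-.04,.15),q); move_straight(P(-.04,.066),feed=.12)
print(observe()["contact_force"].round(1))
f0=observe()["contact_force"]
def go(s,feed):
    move_straight(P(s,.066),feed=feed); o=observe(); f=(o["contact_force"]-f0)[:2]@D
    print(round(s,4),round(((o["tcp_pos"][:2]-HD)@D),4),"f",f.round(1)); return f
go(-.018,.06); go(.0,.06); f=go(.046,.07)
s=.046
while s<.066 and f>-22:
    s+=.002; f=go(s,.04)
print(observe()["clock"])
im,d=grab_frame("top"); cv2.imwrite("pics/push.png",cv2.resize(im[130:250,180:380],None,fx=4,fy=4)[...,::-1])
E
```

```text
[ 2.07210295e-01  3.65561170e-01  1.56590223e+00 -4.44089210e-16
  1.21012926e+00  2.77023465e-01]
[ 0.4 -0.8  0.5]
-0.018 -0.0176 f -1.5
0.0 -0.0009 f -5.1
0.046 0.0446 f -9.2
0.048 0.0464 f -8.6
0.05 0.0483 f -8.8
0.052 0.0502 f -9.7
0.054 0.0522 f -10.2
0.056 0.0542 f -9.9
0.058 0.0555 f -12.4
0.06 0.0557 f -19.2
0.062 0.0558 f -27.2
8.6
```

View pics/push.png

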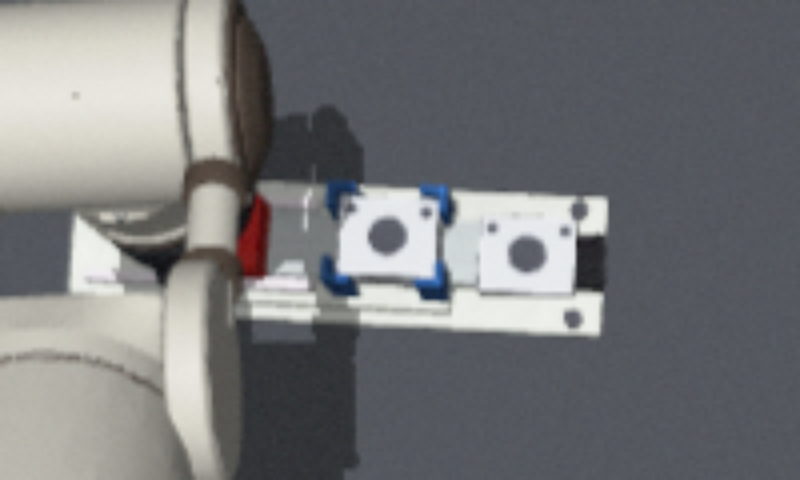

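The slide hit its hard stop: the tool stalled at 55.8 mm while the force kept rising. The plate is out on the ledge, with its hole at crop (527,254). Now I'll retract and check that the stack drops.

```bash
python3 - <<'E'
from h import *
P=lambda s,z:[*(HD+s*D),z]
move_straight(P(-.045,.066),feed=.1); o=observe(); print(o["contact_force"].round(1))
move_straight(P(-.045,.16),feed=.2); let_go()
print(observe()["clock"])
im,d=grab_frame("top"); np.savez("t2.npz",im=im,d=d)
cv2.imwrite("pics/back.png",cv2.resize(im[130:250,180:380],None,fx=4,fy=4)[...,::-1])
h=ray("top",[527/4+180-.4,254/4+130-.4],.032)[0]; print("plate",h, "along",(h[:2]-COL)@D,"lat",(h[:2]-COL)@N)
E
```

```text
[-0.1  0.6  0.5]
11.2667
plate [ 0.55261826 -0.00955739  0.032     ] along 0.06924575427032278 lat 0.0011514012129758763
```

View pics/back.png

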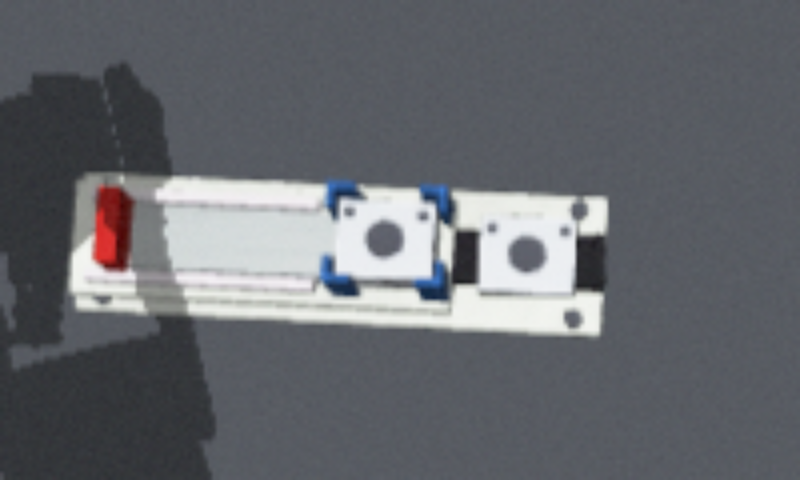

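The slide is back at its rest position, the stack has dropped (its hole moved to crop (384,238)), and one plate lies on the ledge. Next is the grasp.

```bash
python3 - <<'E'
from h import *
p=np.array([.5526,-.0096])
q=best([*p,.16],N); move_pose([*p,.16],q)
move_straight([*p,.06],feed=.15); move_straight([*p,.035],feed=.06); print(observe()["contact_force"].round(1))
clamp(45); o=observe(); print("gap",o["finger_gap"],o["grasp_force"],o["contact_force"].round(1),o["tcp_pos"])
move_straight([*p,.20],feed=.12); o=observe(); print("gap",o["finger_gap"],o["grasp_force"],o["contact_force"].round(1),o["clock"])
a=np.radians(-11.5); c=np.array([.4424,-.2632]); yd=[-np.sin(a),np.cos(a)]
q2=best([*c,.12],yd); print(solve_ik([*c,.12],q2).round(2)); move_pose([*c,.12],q2)
im,d=grab_frame("scene"); cv2.imwrite("pics/hold.png",cv2.resize(im[130:330,60:360],None,fx=2.6,fy=2.6)[...,::-1])
print(observe()["clock"])
E
```

```text
[ 0.2 -0.4 -1. ]
gap 0.03916951771269873 46.09498143196106 [0.8 0.4 3. ] [ 0.5530484  -0.00969411  0.03546332]
gap 0.03893665684554055 45.78270614147186 [ 0.1  0.  -0.2] 15.725
[-0.77  0.16  1.89 -0.    1.1   1.  ]
16.8833
```

View pics/hold.png

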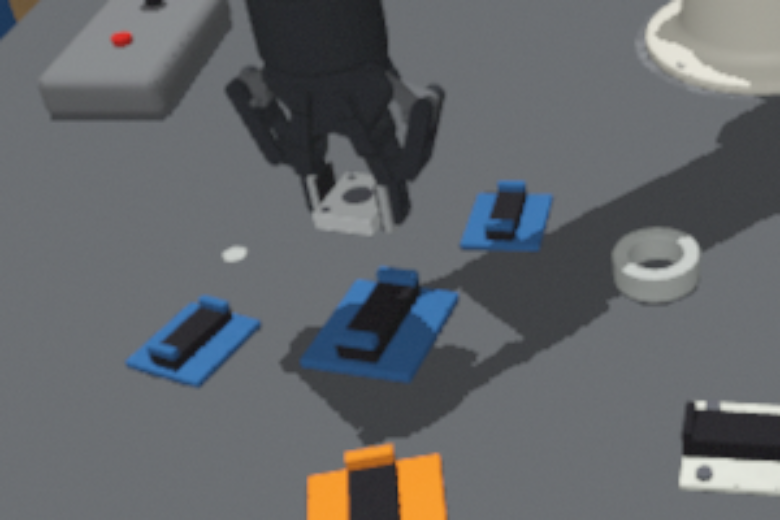

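The plate is held level at crop (348,205), above the large blue cradle at (380,315). I'll lower it until it touches and release.

```bash
python3 - <<'E'
from h import *
c=[.4424,-.2632]
move_straight([*c,.050],feed=.1); f0=observe()["contact_force"]; move_straight([*c,.039],feed=.04)
z=.039
while z>.0335:
    df=(observe()["contact_force"]-f0); 
    if abs(df[2])>4: break
    z-=.001; move_straight([*c,z],feed=.03)
o=observe(); print(z,df.round(1),o["tcp_pos"])
let_go(); move_straight([*c,.14],feed=.12); 
move_pose([.30,-.45,.28],o["ee_rot"]); dwell(.3)
print(observe()["contact_force"].round(1),observe()["clock"])
A=[grab_frame(n)[0] for n in("top","scene")]
a=cv2.resize(A[0][140:270,190:520],None,fx=2.4,fy=2.4); b=cv2.resize(A[1][200:310,130:330],None,fx=2.5,fy=2.5)
o=np.zeros((a.shape[0]+b.shape[0],a.shape[1],3),np.uint8); o[:a.shape[0]]=a; o[a.shape[0]:,:b.shape[1]]=b
cv2.imwrite("pics/done.png",o[...,::-1])
E
```

```text
0.034999999999999996 [-1.8  1.7  5.5] [ 0.44256538 -0.26333055  0.03547873]
[0.4 0.9 0.1] 22.0667
```

View pics/done.png

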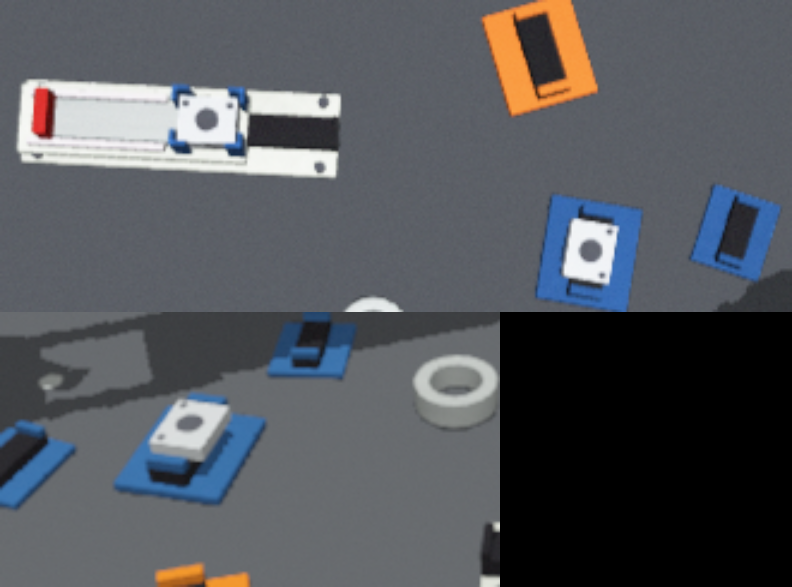

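The plate lies flat between the end stops (crop (590,250)), at the same height as on the ledge. The ledge is empty and the slide is back.

```bash
python3 -c "
from bench import *
print(hand_in())"
```

```text
the job is handed in; nothing more can be done
None
```

I dispensed one plate, the slide sprung back and the stack dropped, and the plate now lies flat between the end stops of the large blue cradle; the job is handed in at about 22 s, with no verdict returned.

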